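# Put the screwdriver from the exhaust pipe back in its holder

## Robot

A 6-joint arm with a two-finger parallel gripper is mounted at the origin on the work surface. World frame = base frame: x ahead of the robot, y to its left, z up, the work surface at z = 0. Lengths are in m, angles in degrees, forces in N, time in s.
With the tool pointing down it reaches from about 0.35 to 0.875 m from the base axis. Payload 4.2 kg.
Tool frame: the origin (TCP) lies at the very end of the fingers, on their centre line; the grasp point (between the pads) lies 19 mm behind it (r.grip_point_offset is the distance from the TCP to the grasp point, in m); z points along the fingers, y is the line along which they close (so a half turn about z gives the same grasp; the last joint's range is limited). The gripper opens to 87 mm and grips with 3 to 60 N. Pads are 19 mm wide; open, the fingers measure 117 mm over their backs; the gripper's body (75 mm by 190 mm) begins 51 mm behind the grasp point.
Start: joints at [84.03, 22.042, 0.453, 0, -68.411, -14.817], TCP at [0.222, 0.584, 0.223] pointing down, gripper open.
Joint ranges: [-179.83, 179.83], [-69.29, 118.12], [-61.27, 80.66], [-181.25, 117.63], [-171.15, -9.14], [-177.46, 177.46]. Speed limits (degrees/s): [159.86, 159.86, 180, 180, 180, 180].

## Interface

Orientations are given as a 3x3 rotation matrix whose columns are the frame's x, y, z axes.
In Python, from station import r, cams gives the robot as it stands. The module is installed in compiled form; this text tells all that it offers.
- The arm moves only by the shell command python3 -m handwheel 'ROWS'. ROWS is JSON, a list that holds one entry, the list of rows, each a list of 7 numbers: the turn, a rotation vector about the tool's x, y, z in units of 6 degrees (1.0 is 6 degrees), then the shift along the tool's x, y, z in m, then the finger opening in m, from 0 to 0.087. In form: [[[ax, ay, az, x, y, z, jaw], ...]]. A call has 1 to 12 rows; each row shifts and turns the commanded pose from where the row before left it, along the tool's axes as they then stand; what a row does not reach is not made up. A row lasts 1/10 s, in which the tool goes at most 50 mm and 8.59 degrees, less where a joint would pass 70% of its speed; a pose out of reach is approached as far as the arm can. A call with a gripper value outside its range is refused whole. The fingers move at their own pace and stop on an object; the grip force is fixed at half the most. Time passes only in rows, so rows that do not move let the fingers close. It gives the time, the measured TCP pose, the force, the opening and the grip force at its end, in the units of the state.
- r.sense(): the state, without advancing time (a new reading comes with each control period).
- cams.capture(name): name is "scene" or "top" or "wrist"; returns the picture (384x512x3 uint8, red, green, blue); there is no depth.
- cams.get_calibration(name): a dict with "camera_matrix" (3x3 intrinsics, pixels), "rvec" (rotation vector, rad) and "tvec" (3), from world to camera coordinates, as OpenCV has them; the wrist camera has in their place "T_tool_cam" (4x4, takes a point from camera to tool coordinates, whose origin is the TCP and whose axes are the flange's). Camera axes: x right, y down, z forward; pixel columns grow to the right and rows downward; lengths in m; the calibration is good to about 2 mm. A picture is of the moment at which its call begins: read the wrist's pose just before it. get_calibration takes no time and is no camera call.
- r.finish_job(): hands the job in; it is judged then, once.
The state is a dict: "time_s": time; "joints": joint angles; "joint_velocities": joint speeds; "effort": joint torques, N m; "tcp_pos": TCP position; "ee_rot": TCP orientation; "wrist_force": force on the tool from outside, world axes, zero at the start; "moment": the same for the moment, N m; "gripper_width": opening from 0.0 (shut) to 1.0 (fully open); "gripper_force": force on a finger pad.
Only numpy, scipy, OpenCV 4.12 (cv2) and the standard library are available. Lean on these libraries where they do the work, as an engineer would, in place of code of your own. Each camera call takes 0.05 s, during which the arm holds its last target. There are 200 camera calls.

## Task

The red-handled screwdriver has been left sticking out of the slanted branch pipe of the exhaust header. Pull it out and stand it upright, shaft down and pushed fully home, in the empty tube holder on the bench, lowering it in rather than dropping it, and let go. Leave the blue screwdriver in its own holder and the loose wrench, clamp ring and pipe offcut where they are.

Things in the scene. Friction and masses are not known exactly. Their poses are not given: they have to be found in the camera images.
- red_handle (a point): Red screwdriver to be moved: centre of its handle, a round cylinder 32 mm in diameter, 90 mm long, flat-ended. z axis: along the tool from tip to handle. Shoulder 45 mm and tip 145 mm below this point along z, free end 45 mm above. 130-210 g. It starts with its shaft in the slanted pipe, shoulder on the rim, leaning 30 to 33 degrees with the handle roughly towards the robot; slides out along z.
- red_shoulder (a point): Same red screwdriver: centre of the flat lower end of its handle (the shoulder), z axis as above. Below it is a round steel shaft, 10 mm in diameter and 100 mm long, the last 16 mm tapering to 5.6 mm. The balance point is near the shoulder.
- pipe_mouth (a point): Rim centre of the slanted brass-coloured branch pipe (22 mm outside, 16 mm bore, 121 mm deep), 120 mm above the bench. Frame of the fixed header: z vertical; the pipe leans 30 degrees, mouth towards -x. The rest (flange plate 150 x 100 x 10 mm, copper-coloured 42 mm runner with 60 mm end flange, up to 122 mm high) lies on the +x side, to 210 mm from here.
- holder_mouth (a point): Rim centre of the empty holder: fixed upright aluminium tube with a blue band, 28 mm outside, 20 mm bore, 107 mm deep, rim 115 mm above the bench, on a round blue foot 76 mm in diameter. The screwdriver is fully home when its shoulder rests on this rim.
- blue_handle (a point): Bystander: centre of the handle of a screwdriver just like the red one but blue, standing upright in a holder just like the empty one; its handle's top is 205 mm above the bench.
- wrench: Bystander: loose steel wrench 180 mm long lying flat on the bench between the robot and the work, along its x axis; origin at its middle, on its underside.
- clamp_ring: Bystander: loose steel ring 90 mm outside, 76 mm inside, 18 mm high, lying flat; origin at the centre of its underside.
- pipe_offcut: Bystander: loose brass-coloured tube piece 48 mm outside, 50 mm high, standing on end; origin at the centre of its underside.
Things that resemble listed ones, but are neither listed nor needed, are in the scene too. What is shaped like the part that bears red_handle but green or purple is not meant. Leave any purple look-alike of the part that bears holder_mouth alone.

How it is judged (in metres and radians):
At the end, for the whole second after the job is handed in: The red screwdriver stands at rest and released in the empty holder, shaft down, its axis within 0.12 rad of vertical, its shoulder within 4 mm of the rim's height and within 8 mm of its centre; the blue screwdriver's handle is within 12 mm of where it was (angle between red_shoulder's own z axis and vertical below 0.12 rad and horizontal distance between red_shoulder and holder_mouth below 0.008 m and z of red_shoulder in the frame of holder_mouth between -0.004 and 0.004 m and linear speed of red_driver below 0.02 m/s and angular speed of red_driver below 0.2 rad/s and distance of blue_handle from where it was at the start of the episode below 0.012 m); the robot touches nothing.
It fails at once if the red screwdriver is dropped (moves faster than 0.7 m/s while no finger touches it) (linear speed of red_driver above 0.7 m/s and contact force between red_driver and the fingers below 0.05 N).
It fails at once if the blue screwdriver's handle is moved more than 15 mm (distance of blue_handle from where it was at the start of the episode above 0.015 m).
It fails at once if the wrench, clamp ring or pipe offcut is moved more than 30 mm (distance of any of wrench, clamp_ring, pipe_offcut from where it was at the start of the episode above 0.03 m).
It also fails if it takes over 42 s, if anything falls off the work surface, if the arm or the gripper's body presses on something with over 40 N, if the wrist force passes 120 N, or if a joint passes its speed limit or range.

## Working session

There is one attempt and no reset: what is moved stays moved. The work goes in short steps, Python scripts to look and compute and a shell command to move; the robot and the scene stay as the last step left them, time stands still between calls to the robot, and variables do not carry over. Pictures are saved under pics/ and viewed, at most 10 in all, crops included, and the job is handed in when it is done.

```bash
mkdir -p pics
python3 - <<'E'
from station import r,cams
import cv2,numpy as np
s=r.sense();print(s['time_s'],s['tcp_pos'],np.round(s['ee_rot'],3).tolist(),s['gripper_width'],r.grip_point_offset)
for n in ['scene','top','wrist']:
    im=cams.capture(n);cv2.imwrite(f'pics/{n}0.png',im[:,:,::-1])
    print(n,{k:np.round(v,4).tolist() for k,v in cams.get_calibration(n).items()})
E
```

```text
0.0 [0.22157679 0.58377427 0.22144426] [[0.935, -0.355, -0.001], [-0.355, -0.935, -0.002], [0.0, 0.002, -1.0]] 1.0015817039579489 0.0187
scene {'camera_matrix': [[348.7847, 0.0, 259.5255], [0.0, 348.7847, 184.5682], [0.0, 0.0, 1.0]], 'rvec': [2.2377, 1.4611, -0.3821], 'tvec': [-0.2316, -0.3965, 1.4728]}
top {'camera_matrix': [[452.9443, 0.0, 261.5438], [0.0, 452.9443, 201.8902], [0.0, 0.0, 1.0]], 'rvec': [2.1301, -2.1319, 0.1875], 'tvec': [-0.0074, 0.5651, 1.1633]}
wrist {'camera_matrix': [[342.3321, 0.0, 256.2261], [0.0, 342.3321, 187.9027], [0.0, 0.0, 1.0]], 'T_tool_cam': [[-0.0002, -0.9569, -0.2905, 0.0808], [1.0, -0.0002, -0.0, -0.0013], [-0.0, -0.2905, 0.9569, -0.163], [0.0, 0.0, 0.0, 1.0]]}
```

View pics/scene0.png

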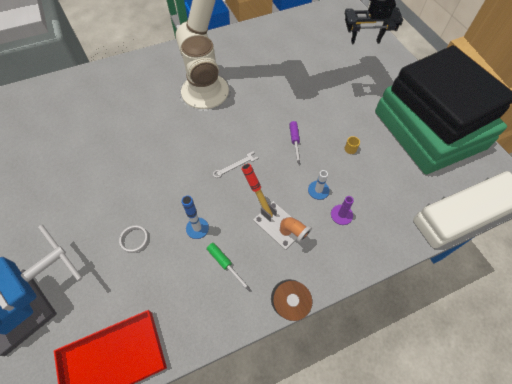

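View pics/top0.png

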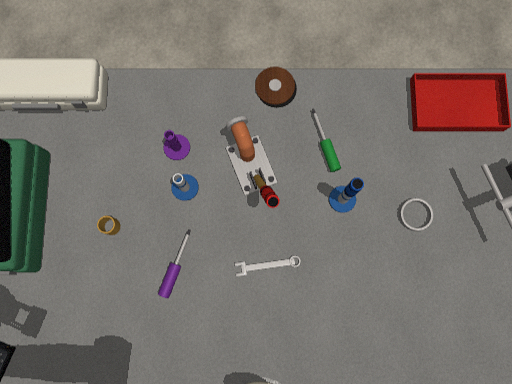

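Scene view: the red driver is at about (251,178) in the pipe at (268,210). The empty blue-foot holder is at (320,180), the blue driver at (193,215) and the wrench at (235,165).

Look-alikes:
- **Red driver:** green driver at scene (225,262), purple driver (295,140), red tray (110,350).
- **Empty holder:** purple holder (344,208), occupied blue holder (196,220).

By the description I choose red at scene (251,178) / top (268,195), and the holder at scene (320,180) / top (182,185). I'll check that in one close crop.

Run:
```python
import cv2,numpy as np
a=cv2.imread('pics/scene0.png')[150:250,225:365];b=cv2.imread('pics/top0.png')[110:220,150:290]
f=lambda x:cv2.resize(x,None,fx=5,fy=5,interpolation=cv2.INTER_CUBIC)[:,:700]
A=cv2.resize(a,(400,286),interpolation=cv2.INTER_CUBIC);B=cv2.resize(b,(400,314),interpolation=cv2.INTER_CUBIC)
c=np.zeros((600,800,3),np.uint8)
a=cv2.imread('pics/scene0.png')[155:255,230:363];b=cv2.imread('pics/top0.png')[120:220,155:288]
c[:300,:399]=cv2.resize(a,(399,300),interpolation=cv2.INTER_CUBIC);c[:300,400:799]=cv2.resize(b,(399,300),interpolation=cv2.INTER_CUBIC)
s=cv2.imread('pics/scene0.png')[165:203,300:350];t=cv2.imread('pics/top0.png')[168:206,160:210]
c[300:,:394]=cv2.resize(s,(394,300),interpolation=cv2.INTER_CUBIC);c[300:,400:794]=cv2.resize(t,(394,300),interpolation=cv2.INTER_CUBIC)
cv2.imwrite('pics/crop1.png',c)
```

```text
(no output)
```

View pics/crop1.png

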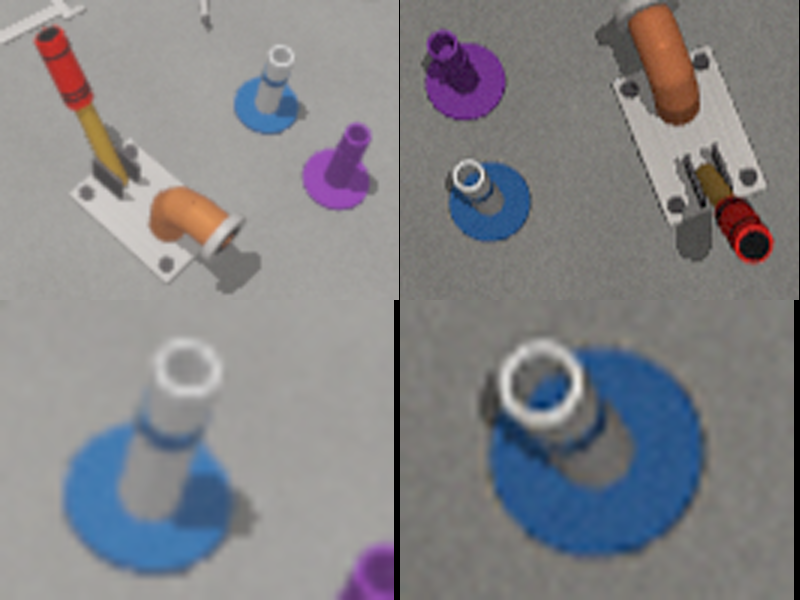

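The crop confirms both choices. The red handle has its cap at scene (246,167) / top (272,201). The empty aluminium tube with the blue band has its rim at scene (323,173) / top (177,178). The purple tube next to it is the look-alike.

```bash
cat > h.py <<'E'
import cv2,numpy as np
from station import r,cams
def cam(n):
    c=cams.get_calibration(n);K=np.array(c['camera_matrix'])
    if n=='wrist':
        s=r.sense();T=np.array(c['T_tool_cam']);R=np.array(s['ee_rot']);Rw=R@T[:3,:3];o=np.array(s['tcp_pos'])+R@T[:3,3]
        return K,Rw.T,-Rw.T@o
    return K,cv2.Rodrigues(np.array(c['rvec']))[0],np.array(c['tvec']).ravel()
def proj(C,p):
    K,R,t=C;q=K@(R@np.asarray(p)+t);return q[:2]/q[2]
def ray(C,u):
    K,R,t=C;d=R.T@np.linalg.solve(K,[u[0],u[1],1]);return -R.T@t,d/np.linalg.norm(d)
def onz(C,u,z):
    o,d=ray(C,u);return o+d*(z-o[2])/d[2]
def tri(Cs,us):
    A=0;b=0;rs=[ray(C,u) for C,u in zip(Cs,us)]
    for o,d in rs:
        P=np.eye(3)-np.outer(d,d);A=A+P;b=b+P@o
    x=np.linalg.solve(A,b);return x,[np.linalg.norm(np.cross(x-o,d))*1000 for o,d in rs]
def redmask(im,roi):
    """rgb image; largest red blob in roi x0,y0,x1,y1"""
    x0,y0,x1,y1=roi;h=cv2.cvtColor(im,cv2.COLOR_RGB2HSV)
    m=(((h[...,0]<6)|(h[...,0]>172))&(h[...,1]>150)&(h[...,2]>40)).astype(np.uint8)
    k=np.zeros_like(m);k[y0:y1,x0:x1]=m[y0:y1,x0:x1];return k
E
python3 - <<'E'
from h import *
S,T=cam('scene'),cam('top')
print('rim',tri([S,T],[(323.4,173.4),(177.4,177.9)]))
print('foot check rim z=.115',onz(S,(323.4,173.4),.115),onz(T,(177.4,177.9),.115))
for n,C,roi in[('scene',S,(235,160,270,200)),('top',T,(250,180,285,212))]:
    im=cv2.imread(f'pics/{n}0.png')[:,:,::-1]
    m=redmask(im,roi);ys,xs=np.nonzero(m);P=np.c_[xs,ys].astype(float);c=P.mean(0);u,s,v=np.linalg.svd(P-c);a=v[0];q=(P-c)@a
    print(n,len(P),c,a,q.min(),q.max(),c+a*q.min(),c+a*q.max())
top,e1=tri([S,T],[(246.3,166.7),(272,200.7)]);sh,e2=tri([S,T],[(256.3,189.7),(263,188.7)])
print('cap',top,e1,'sh',sh,e2,np.linalg.norm(top-sh))
d=(top-sh)/np.linalg.norm(top-sh);print(d,np.degrees(np.arccos(d[2])))
# blue foot ellipse centres
for n,C,roi in[('scene',S,(300,165,345,203)),('top',T,(160,168,210,206))]:
    im=cv2.imread(f'pics/{n}0.png');h=cv2.cvtColor(im,cv2.COLOR_BGR2HSV);x0,y0,x1,y1=roi
    m=cv2.inRange(h,(98,120,50),(118,255,255));k=np.zeros_like(m);k[y0:y1,x0:x1]=m[y0:y1,x0:x1]
    cc=max(cv2.findContours(k,0,1)[0],key=cv2.contourArea);e=cv2.fitEllipse(cv2.convexHull(cc));print(n,e,onz(C,e[0],.004))
for n,p in[('wrench a',(236,268)),('wrench b',(298,261)),('bluecap',(356,184)),('offcut',(108,225)),('ring',(416,214))]:print(n,onz(T,p,.205 if n=='bluecap' else .02).round(3))
for n,p in[('bluecap',(187,200)),]:print(n,onz(S,p,.205).round(3))
E
```

```text
rim (array([0.61617188, 0.20736352, 0.11416873]), [np.float64(0.19412424314608134), np.float64(0.19412424314614016)])
foot check rim z=.115 [0.61661302 0.20718206 0.115     ] [0.61590217 0.20702153 0.115     ]
scene 187 [251.0855615  177.78609626] [0.44176476 0.89713092] -12.793090503493874 13.583862662707428 [245.43402488 166.30901917] [257.08643339 189.9725995 ]
top 193 [268.35233161 194.68393782] [0.58360253 0.81203946] -10.530500050843655 13.652287660871464 [262.20670518 186.1327562 ] [276.31984116 205.77013419]
cap [ 0.54207131 -0.03188723  0.19685092] [np.float64(0.3096265500335542), np.float64(0.3096265500335337)] sh [ 0.58636999 -0.01455384  0.11610396] [np.float64(3.228840036188574), np.float64(3.2288400361886445)] 0.09371707149307992
[-0.47268522 -0.18495439  0.86160348] 30.502899217444178
scene ((318.205810546875, 189.83396911621094), (17.571582794189453, 20.39546775817871), 108.67144775390625) [0.6161086  0.20763315 0.004     ]
top ((184.5796356201172, 187.1445770263672), (24.9375057220459, 26.937578201293945), 73.32237243652344) [0.61507596 0.20709654 0.004     ]
wrench a [0.391 0.061 0.02 ]
wrench b [ 0.409 -0.106  0.02 ]
bluecap [ 0.58  -0.229  0.205]
offcut [0.507 0.409 0.02 ]
ring [ 0.536 -0.43   0.02 ]
bluecap [ 0.583 -0.23   0.205]
```

```bash
python3 -m handwheel '[[[0,0,0,0.015,0.015,-0.004,0.087],[0,0,0,0.03,0.03,-0.006,0.087],[0,0,0,0.033,0.034,-0.006,0.087],[0,0,0,0.033,0.034,-0.006,0.087],[0,0,0,0.033,0.034,-0.006,0.087],[0,0,0,0.033,0.034,-0.006,0.087],[0,0,0,0.033,0.034,-0.006,0.087],[0,0,0,0.033,0.034,-0.006,0.087],[0,0,0,0.033,0.034,-0.006,0.087],[0,0,0,0.033,0.034,-0.006,0.087],[0,0,0,0.033,0.034,-0.006,0.087],[0,0,0,0.033,0.034,-0.006,0.087]]]'
python3 -m handwheel '[[[0,0,0,0.033,0.034,-0.005,0.087],[0,0,0,0.033,0.034,-0.005,0.087],[0,0,0,0.025,0.03,-0.004,0.087],[0,0,0,0.013,0.014,0,0.087],[0,0,-0.8,0,0,0,0.087],[0,0,-1.2,0,0,0,0.087],[0,0,-1.2,0,0,0,0.087],[0,0,-1.2,0,0,0,0.087],[0,0,-1.2,0,0,0,0.087],[0,0,-0.9,0,0,0,0.087],[0,0,-0.5,0,0,0,0.087],[0,0,0,0,0,0,0.087]]]'
python3 -m handwheel '[[[0,0.6,0,0,0,0,0.087],[0,1,0,0,0,0,0.087],[0,1,0,0,0,0,0.087],[0,1,0,0,0,0,0.087],[0,0.9,0,0,0,0,0.087],[0,0.6,0,0,0,0,0.087],[0,0,0,0,0,0,0.087],[0,0,0,0,0,0,0.087]]]'
python3 - <<'E'
from h import *
s=r.sense();print(s['time_s'],s['joints'],s['tcp_pos'],np.round(s['ee_rot'],3).tolist())
C=cam('wrist');im=cams.capture('wrist');cv2.imwrite('pics/w1.png',im[:,:,::-1])
cap=np.array([.542,-.032,.197]);sh=np.array([.586,-.0146,.116])
print(proj(C,cap),proj(C,sh))
E
```

```text
time_s: 1.35
tcp_pos: [0.4358, 0.0894, 0.2929]
ee_rot: [[0.935, -0.355, 0.0], [-0.355, -0.935, 0.0], [0.0, -0.0, -1.0]]
wrist_force: [0.6, 1.1, -0.6]
gripper_width: 1.0
gripper_force: 0.0
time_s: 2.55
tcp_pos: [0.493, -0.0503, 0.3063]
ee_rot: [[0.932, 0.362, -0.001], [0.362, -0.932, 0.0], [-0.001, -0.0, -1.0]]
wrist_force: [0.1, -0.0, 0.6]
gripper_width: 0.999
gripper_force: 0.0
time_s: 3.35
tcp_pos: [0.4933, -0.0505, 0.3069]
ee_rot: [[0.803, 0.361, 0.474], [0.311, -0.932, 0.184], [0.509, 0.0, -0.861]]
wrist_force: [0.8, 0.9, -0.4]
gripper_width: 0.996
gripper_force: 0.0
3.35 [  8.61686991  -6.78946428 -24.17556951  -9.31246598 -43.03036711
 107.69884384] [ 0.49327733 -0.0505178   0.30694309] [[0.803, 0.361, 0.474], [0.311, -0.932, 0.184], [0.509, 0.0, -0.861]]
[257.06171877 195.25353272] [256.57335843 169.87981533]
```

View pics/w1.png

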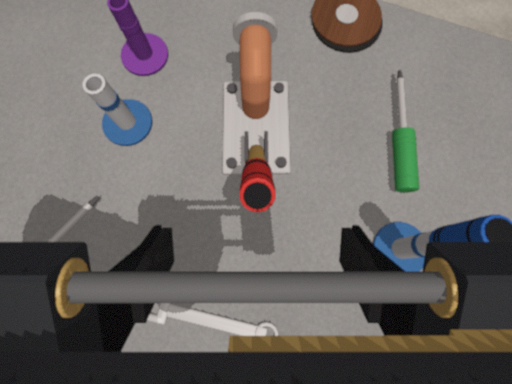

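The wrist view shows the red cap at about (257,194), in line with the vertical image axis. The header plate is square to the image below it. The blue driver is clear on the right at (490,235), and the holder rim is at (95,85). Next I refine the cap and axis from three views.

Run:
```python
from h import *
W=cam('wrist');S,T=cam('scene'),cam('top')
def line(n,roi):
    im=cv2.imread(f'pics/{n}.png')[:,:,::-1];m=redmask(im,roi)
    cc=max(cv2.findContours(m,0,1)[0],key=cv2.contourArea);k=cv2.drawContours(np.zeros_like(m),[cc],-1,1,-1)
    ys,xs=np.nonzero(k);P=np.c_[xs,ys].astype(float);c=P.mean(0);v=np.linalg.svd(P-c)[2][0];return c,v,im,k
cs,vs,_,_=line('scene0',(235,160,270,200));ct,vt,_,_=line('top0',(250,180,285,212));cw,vw,im,k=line('w1',(235,155,285,215))
def plane(C,c,v):
    n=np.cross(ray(C,c)[1],ray(C,c+v*10)[1]);return n/np.linalg.norm(n)
N={n:plane(*a) for n,a in dict(s=(S,cs,vs),t=(T,ct,vt),w=(W,cw,vw)).items()}
for a,b in('st','sw','tw'):
    d=np.cross(N[a],N[b]);d/=np.linalg.norm(d);d*=np.sign(d[2]);print(a,b,d.round(3),np.degrees(np.arccos(d[2])).round(2),np.degrees(np.arctan2(-d[1],-d[0])).round(1))
g=cv2.cvtColor(im,cv2.COLOR_RGB2GRAY);dark=((g<40)&(k>0)).astype(np.uint8);cc=max(cv2.findContours(dark,0,1)[0],key=cv2.contourArea);print('wcap',cv2.fitEllipse(cc))
uw=cv2.fitEllipse(cc)[0];us=(246.3,166.7)
imt=cv2.imread('pics/top0.png');g=imt.max(2)[180:212,250:285];dk=(g<45).astype(np.uint8);cc=max(cv2.findContours(dk,0,1)[0],key=cv2.contourArea);e=cv2.fitEllipse(cc);print('tcap',e);ut=(e[0][0]+250,e[0][1]+180)
cap,er=tri([S,T,W],[us,ut,uw]);print(cap,er, tri([S,W],[us,uw]),tri([S,T],[us,ut]))
s=r.sense();R=np.array(s['ee_rot']);print('cap in tool',R.T@(cap-s['tcp_pos']))
```

```text
s t [-0.459 -0.189  0.868] 29.78 22.4
s w [-0.475 -0.187  0.86 ] 30.72 21.5
t w [-0.437 -0.172  0.883] 28.04 21.5
wcap ((257.0252380371094, 195.49649047851562), (23.29891014099121, 24.128942489624023), 83.1108627319336)
tcap ((22.749408721923828, 21.462623596191406), (7.639520168304443, 8.758201599121094), 67.628173828125)
[ 0.54149316 -0.03242374  0.19646774] [np.float64(1.016971863016812), np.float64(1.970850297770396), np.float64(1.0407918222974362)] (array([ 0.54226807, -0.03174807,  0.19704902]), [np.float64(0.11213574293783231), np.float64(0.11213574293776708)]) (array([ 0.54085981, -0.03261926,  0.1953917 ]), [np.float64(1.4222521900720049), np.float64(1.4222521900720042)])
cap in tool [-0.01229529  0.00053678  0.12112042]
```

```bash
python3 -m handwheel '[[[0,0,0,-0.0123,0.0005,0.015,0.087],[0,0,0,0,0,0.03,0.087],[0,0,0,0,0,0.03,0.087],[0,0,0,0,0,0.03,0.087],[0,0,0,0,0,0.025,0.087],[0,0,0,0,0,0.02,0.087],[0,0,0,0,0,0.015,0.087],[0,0,0,0,0,0.01,0.087],[0,0,0,0,0,0,0.087],[0,0,0,0,0,0,0.087]]]'
python3 - <<'E'
from h import *
C=cam('wrist');s=r.sense();im=cams.capture('wrist');cv2.imwrite('pics/w2.png',im[:,:,::-1])
R=np.array(s['ee_rot']);print(s['tcp_pos'],s['wrist_force'],[R.T@(np.array(c)-s['tcp_pos']) for c in([.5415,-.0324,.1965],[.5423,-.0317,.197])],proj(C,[.542,-.032,.197]))
E
```

```text
time_s: 4.4
tcp_pos: [0.5669, -0.0223, 0.1501]
ee_rot: [[0.802, 0.362, 0.475], [0.312, -0.932, 0.184], [0.509, 0.0, -0.861]]
wrist_force: [-0.2, -0.4, 0.1]
gripper_width: 1.003
gripper_force: 0.0
[ 0.56690835 -0.02234399  0.15010434] [-0.2324944  -0.37762795  0.12737185] [array([ 0.00012171,  0.00018662, -0.05384436]), array([ 0.00123628, -0.00017608, -0.05376569])] [257.25791837 311.62014988]
```

View pics/w2.png

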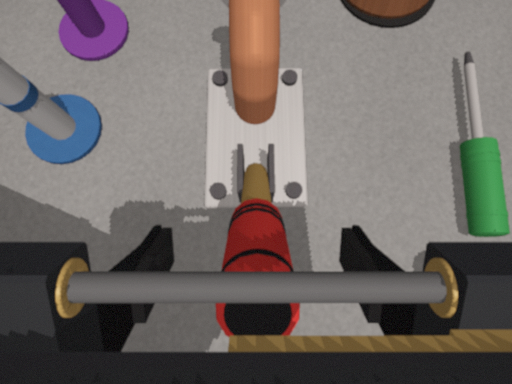

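The red handle is centred between the fingers, with its cap at about (257,315) and its shoulder at about (257,205). I close the gripper now.

```bash
python3 -m handwheel '[[[0,0,0,0,0,0,0.06],[0,0,0,0,0,0,0.045],[0,0,0,0,0,0,0.03],[0,0,0,0,0,0,0.02],[0,0,0,0,0,0,0.02],[0,0,0,0,0,0,0.02],[0,0,0,0,0,0,0.02],[0,0,0,0,0,0,0.02],[0,0,0,0,0,0,0.02],[0,0,0,0,0,0,0.02]]]'
```

```text
time_s: 5.45
tcp_pos: [0.5665, -0.0224, 0.1496]
ee_rot: [[0.803, 0.362, 0.474], [0.311, -0.932, 0.184], [0.509, -0.0, -0.861]]
wrist_force: [0.6, 0.5, -0.2]
gripper_width: 0.363
gripper_force: 30.0
```

```bash
python3 -m handwheel '[[[0,0,0,0,0,-0.004,0.02],[0,0,0,0,0,-0.008,0.02],[0,0,0,0,0,-0.01,0.02],[0,0,0,0,0,-0.01,0.02],[0,0,0,0,0,-0.01,0.02],[0,0,0,0,0,-0.008,0.02]]]'
python3 -m handwheel '[[[0,0,0,0,0,-0.01,0.02],[0,0,0,0,0,-0.015,0.02],[0,0,0,0,0,-0.018,0.02],[0,0,0,0,0,-0.018,0.02],[0,0,0,0,0,-0.018,0.02],[0,0,0,0,0,-0.018,0.02],[0,0,0,0,0,-0.01,0.02],[0,0,0,0,0,-0.004,0.02],[0,0,0,0,0,0,0.02]]]'
python3 - <<'E'
from h import *
C=cam('wrist');s=r.sense();im=cams.capture('wrist');cv2.imwrite('pics/w3.png',im[:,:,::-1]);cv2.imwrite('pics/s3.png',cams.capture('scene')[:,:,::-1]);cv2.imwrite('pics/t3.png',cams.capture('top')[:,:,::-1])
a=cv2.imread('pics/s3.png')[120:270,200:350];b=cv2.imread('pics/t3.png')[130:280,180:330]
cv2.imwrite('pics/c3.png',np.hstack([cv2.resize(a,(400,400)),cv2.resize(b,(400,400))]))
print(s['tcp_pos'],s['wrist_force'],s['gripper_width'])
E
```

```text
time_s: 6.05
tcp_pos: [0.5425, -0.0318, 0.194]
ee_rot: [[0.802, 0.362, 0.476], [0.311, -0.932, 0.184], [0.51, 0.0, -0.86]]
wrist_force: [-0.2, 0.4, -1.6]
gripper_width: 0.359
gripper_force: 30.0
time_s: 6.95
tcp_pos: [0.49, -0.0521, 0.2886]
ee_rot: [[0.802, 0.362, 0.475], [0.311, -0.932, 0.184], [0.51, -0.0, -0.86]]
wrist_force: [-0.2, 0.1, -2.0]
gripper_width: 0.357
gripper_force: 30.0
[ 0.49002744 -0.05208756  0.28856814] [-0.17110034  0.05279727 -1.98002801] 0.3568908879557943
```

View pics/c3.png

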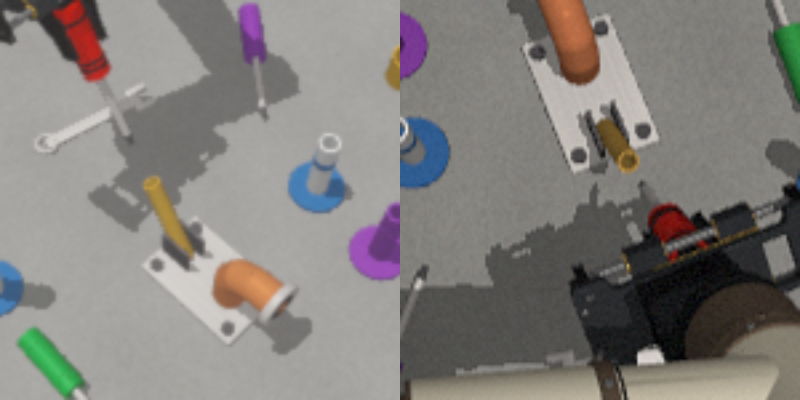

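The driver is out. The left (scene) panel shows the free shaft tip at about (127,138) and the empty pipe mouth at about (152,183). Now I turn it upright, raise it and carry it over to the holder.

```bash
python3 -m handwheel '[[[0,-0.5,0,0,0,-0.005,0.02],[0,-0.9,0,0,0,-0.006,0.02],[0,-1,0,0,0,-0.006,0.02],[0,-1,0,0,0,-0.006,0.02],[0,-0.9,0,0,0,-0.006,0.02],[0,-0.5,0,0,0,-0.006,0.02],[0,-0.28,0,0,0,-0.004,0.02],[0,0,0,0,0,0,0.02],[0,0,0,0,0,0,0.02]]]'
python3 - <<'E'
from h import *
s=r.sense();R=np.array(s['ee_rot']);d=np.array([.6163,.2071,.30])-s['tcp_pos'];print('shift',R.T@d,'z axis',R[:,2])
E
```

```text
time_s: 8.0
tcp_pos: [0.4801, -0.0558, 0.324]
ee_rot: [[0.932, 0.362, 0.001], [0.362, -0.932, 0.001], [0.001, -0.001, -1.0]]
wrist_force: [0.4, 0.3, -0.9]
gripper_width: 0.36
gripper_force: 30.0
shift [ 0.22209726 -0.19572936  0.02445987] z axis [ 9.69810463e-04  1.07127150e-03 -9.99998956e-01]
```

```bash
python3 -m handwheel '[[[0,0,0,0.01,-0.009,0,0.02],[0,0,0,0.022,-0.019,0,0.02],[0,0,0,0.028,-0.025,0,0.02],[0,0,0,0.03,-0.026,0,0.02],[0,0,0,0.03,-0.026,0,0.02],[0,0,0,0.03,-0.026,0,0.02],[0,0,0,0.028,-0.025,0.002,0.02],[0,0,0,0.024,-0.022,0.005,0.02],[0,0,0,0.014,-0.012,0.008,0.02],[0,0,0,0.006,-0.0055,0.008,0.02],[0,0,0,0,0,0,0.02],[0,0,0,0,0,0,0.02]]]'
python3 - <<'E'
from h import *
s=r.sense();print(s['tcp_pos'],s['joints'])
o=np.array(s['tcp_pos']);tip=o-[0,0,.136];sh=o-[0,0,.036]
Cs={n:cam(n) for n in('scene','top','wrist')}
ims=[]
for n in Cs:
    im=cams.capture(n);cv2.imwrite(f'pics/{n}4.png',im[:,:,::-1])
    p=proj(Cs[n],tip);print(n,'tip',p,'sh',proj(Cs[n],sh),'rim',proj(Cs[n],[.6163,.2071,.115]))
    h=50;x,y=int(min(max(p[0],h),512-h)),int(min(max(p[1],h),384-h));ims.append(cv2.resize(im[y-h:y+h,x-h:x+h,::-1],(400,400),interpolation=cv2.INTER_CUBIC));print(n,'crop origin',x-h,y-h)
a=np.hstack(ims[:2]);b=cv2.resize(cv2.imread('pics/wrist4.png')[0:300],(341,200));c=np.zeros((600,800,3),np.uint8);c[:400]=a;c[400:,:341]=b;cv2.imwrite('pics/c4.png',c)
E
```

```text
time_s: 9.2
tcp_pos: [0.6158, 0.2056, 0.3025]
ee_rot: [[0.932, 0.361, 0.001], [0.361, -0.932, 0.0], [0.001, 0.0, -1.0]]
wrist_force: [-0.3, 0.3, -0.8]
gripper_width: 0.364
gripper_force: 30.0
[0.615797   0.20558264 0.30250686] [ 3.27316544e+01  2.22239039e+01  1.20252604e+01  4.29464331e-02
 -7.97343529e+01  7.84381624e+01]
scene tip [325.56865987 164.67856452] sh [331.54145048 145.59802826] rim [323.33107798 173.33369145]
scene crop origin 275 114
top tip [174.15568978 173.18474804] sh [165.67000444 162.58511261] rim [177.37412602 177.74799831]
top crop origin 124 123
wrist tip [256.6459508  178.25248571] sh [256.86937168 220.18952652] rim [255.4007959  164.42939405]
wrist crop origin 206 128
```

View pics/c4.png

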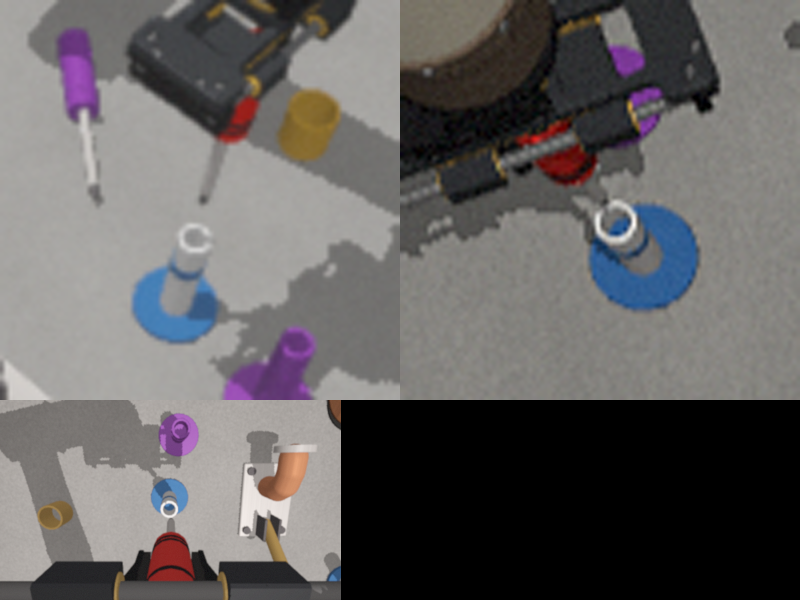

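Scene panel: the tip is at about (325,164), close to the predicted (325.6,164.7), and the rim is at (323.4,173.1). The wrist panel shows the rim at about (254,165). A closer crop of the wrist view will give the sideways error.

Run:
```python
import cv2,numpy as np
a=cv2.imread('pics/wrist4.png')[140:240,206:306]
cv2.imwrite('pics/c5.png',cv2.resize(a,(600,600),interpolation=cv2.INTER_CUBIC))
```

```text
(no output)
```

View pics/c5.png

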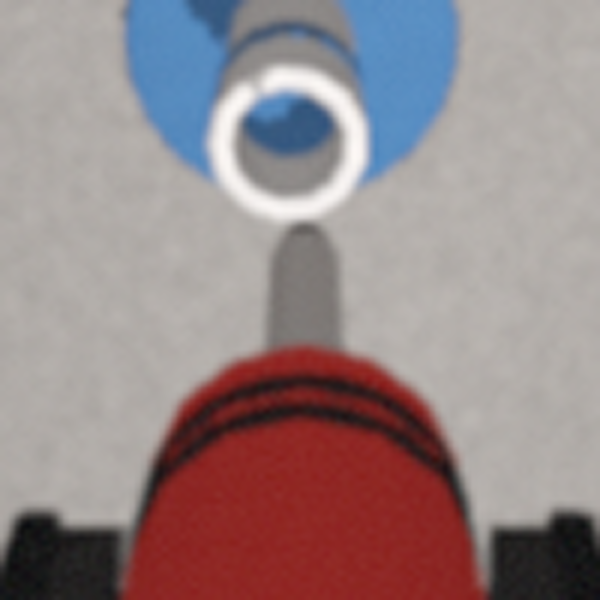

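Run:
```python
from h import *
S,T,W=cam('scene'),cam('top'),cam('wrist')
for n,t,m in[('3view',tri([S,T,W],[(325.2,164.2),(174.7,173.2),(256.2,179.2)]),tri([S,T,W],[(323.4,173.3),(177.4,177.9),(253.9,163.4)])),
 ('SW',tri([S,W],[(325.2,164.2),(256.2,179.2)]),tri([S,W],[(323.4,173.3),(253.9,163.4)]))]:
    R=np.array(r.sense()['ee_rot']);print(n,'tip',t,'rim',m,'shift',R.T@(m[0]-t[0]))
print('wrist on z: rim',onz(W,(253.9,163.4),.115),'tip',onz(W,(256.2,179.2),.1665))
```

```text
3view tip (array([0.61513814, 0.20480157, 0.16780909]), [np.float64(0.6499741979055791), np.float64(0.854984460331353), np.float64(0.9770574290145803)]) rim (array([0.61623588, 0.2081057 , 0.11323126]), [np.float64(0.7308512635658012), np.float64(0.7445099836507092), np.float64(0.9881308705639235)]) shift [ 0.00201448 -0.00268227  0.0545858 ]
SW tip (array([0.61460586, 0.20538816, 0.16688445]), [np.float64(0.6375786886500521), np.float64(0.6375786886499699)]) rim (array([0.61608336, 0.20853927, 0.11301946]), [np.float64(0.7756579612208164), np.float64(0.7756579612210371)]) shift [ 0.00231607 -0.00240259  0.05387405]
wrist on z: rim [0.61721175 0.20903958 0.115     ] tip [0.61511357 0.20561541 0.1665    ]
```

```bash
python3 -m handwheel '[[[0,0,0,0.0022,-0.0025,0.005,0.02],[0,0,0,0,0,0.012,0.02],[0,0,0,0,0,0.014,0.02],[0,0,0,0,0,0.012,0.02],[0,0,0,0,0,0.01,0.02],[0,0,0,0,0,0.01,0.02],[0,0,0,0,0,0.007,0.02],[0,0,0,0,0,0,0.02],[0,0,0,0,0,0,0.02]]]'
python3 - <<'E'
from h import *
S,W=cam('scene'),cam('wrist')
a=cams.capture('scene')[:,:,::-1];b=cams.capture('wrist')[:,:,::-1]
p=(325,160);a=a[p[1]-40:p[1]+40,p[0]-40:p[0]+40];b=b[130:230,206:306]
cv2.imwrite('pics/c6.png',np.hstack([cv2.resize(a,(400,400),interpolation=2),cv2.resize(b,(400,400),interpolation=2)]))
s=r.sense();print(s['wrist_force'],s['moment'])
E
```

```text
time_s: 10.25
tcp_pos: [0.6178, 0.2098, 0.2328]
ee_rot: [[0.932, 0.362, 0.003], [0.362, -0.932, 0.001], [0.003, 0.0, -1.0]]
wrist_force: [-0.7, 0.4, -1.3]
gripper_width: 0.363
gripper_force: 30.0
[ 0.34145182 -0.78343406 -0.64309698] [ 0.00107416 -0.0382028   0.01699073]
```

View pics/c6.png

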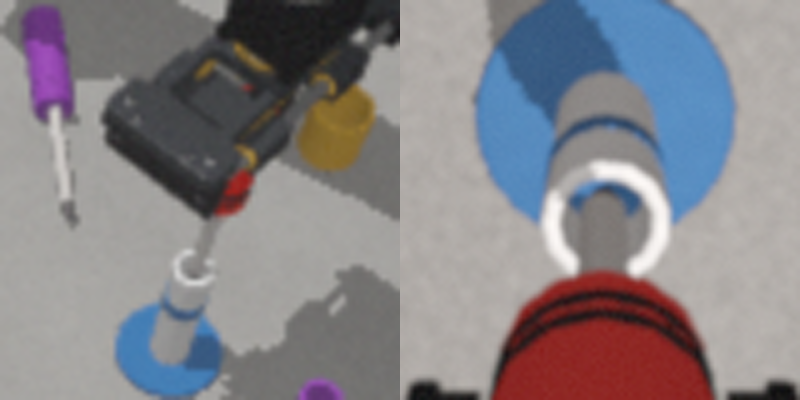

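The shaft has entered the tube centred: in the wrist panel it is at about x 604 and the rim at about x 606. I lower most of the way, then continue in small steps watching the force.

```bash
python3 -m handwheel '[[[0,0,0,0,0,0.006,0.02],[0,0,0,0,0,0.012,0.02],[0,0,0,0,0,0.014,0.02],[0,0,0,0,0,0.014,0.02],[0,0,0,0,0,0.012,0.02],[0,0,0,0,0,0.008,0.02],[0,0,0,0,0,0.005,0.02],[0,0,0,0,0,0,0.02],[0,0,0,0,0,0,0.02]]]'
python3 -m handwheel '[[[0,0,0,0,0,0.003,0.02],[0,0,0,0,0,0.002,0.02],[0,0,0,0,0,0.001,0.02],[0,0,0,0,0,0,0.02]]]'
```

```text
time_s: 11.25
tcp_pos: [0.618, 0.2099, 0.162]
ee_rot: [[0.932, 0.362, 0.003], [0.362, -0.932, 0.001], [0.003, 0.0, -1.0]]
wrist_force: [0.7, -0.6, -1.5]
gripper_width: 0.361
gripper_force: 30.0
time_s: 11.65
tcp_pos: [0.6176, 0.2098, 0.1554]
ee_rot: [[0.932, 0.362, 0.002], [0.362, -0.932, 0.001], [0.002, 0.0, -1.0]]
wrist_force: [-0.3, -0.3, -1.0]
gripper_width: 0.362
gripper_force: 30.0
```

```bash
python3 -m handwheel '[[[0,0,0,0,0,0.001,0.02],[0,0,0,0,0,0.001,0.02],[0,0,0,0,0,0,0.02]]]'
python3 -m handwheel '[[[0,0,0,0,0,0.001,0.02],[0,0,0,0,0,0.001,0.02],[0,0,0,0,0,0,0.02]]]'
```

```text
time_s: 11.95
tcp_pos: [0.6176, 0.2098, 0.1534]
ee_rot: [[0.932, 0.362, 0.002], [0.362, -0.932, 0.001], [0.002, -0.0, -1.0]]
wrist_force: [0.0, -0.0, -1.1]
gripper_width: 0.365
gripper_force: 30.0
time_s: 12.25
tcp_pos: [0.6175, 0.2098, 0.1513]
ee_rot: [[0.932, 0.362, 0.002], [0.362, -0.932, 0.001], [0.002, -0.0, -1.0]]
wrist_force: [0.1, -0.2, -1.0]
gripper_width: 0.364
gripper_force: 30.0
```

```bash
python3 -m handwheel '[[[0,0,0,0,0,0.001,0.02],[0,0,0,0,0,0,0.02]]]'
python3 -m handwheel '[[[0,0,0,0,0,0.001,0.02],[0,0,0,0,0,0,0.02]]]'
```

```text
time_s: 12.45
tcp_pos: [0.6176, 0.2098, 0.1503]
ee_rot: [[0.932, 0.362, 0.002], [0.362, -0.932, 0.001], [0.002, -0.0, -1.0]]
wrist_force: [-0.5, 0.5, -1.5]
gripper_width: 0.361
gripper_force: 30.0
time_s: 12.65
tcp_pos: [0.6176, 0.2098, 0.1494]
ee_rot: [[0.932, 0.362, 0.002], [0.362, -0.932, 0.001], [0.002, 0.0, -1.0]]
wrist_force: [-0.5, -0.2, -1.5]
gripper_width: 0.363
gripper_force: 30.0
```

```bash
for i in 1; do python3 -m handwheel '[[[0,0,0,0,0,0.001,0.02],[0,0,0,0,0,0,0.02]]]' | grep -E 'tcp|force'; done
python3 -m handwheel '[[[0,0,0,0,0,0.0007,0.02],[0,0,0,0,0,0,0.02]]]' | grep -E 'tcp|force'
```

```text
tcp_pos: [0.6177, 0.2098, 0.1492]
wrist_force: [-0.6, -0.7, 2.2]
gripper_force: 30.0
tcp_pos: [0.6178, 0.2098, 0.1491]
wrist_force: [-2.7, -1.4, 5.0]
gripper_force: 30.0
```

The force rose to about 6 N at TCP z 0.149, so the shoulder is on the rim. I release and back off straight up.

```bash
python3 -m handwheel '[[[0,0,0,0,0,0,0.035],[0,0,0,0,0,0,0.04],[0,0,0,0,0,0,0.05],[0,0,0,0,0,0,0.06],[0,0,0,0,0,0,0.07],[0,0,0,0,0,0,0.07],[0,0,0,0,0,0,0.07]]]'
python3 -m handwheel '[[[0,0,0,0,0,-0.005,0.07],[0,0,0,0,0,-0.012,0.07],[0,0,0,0,0,-0.02,0.07],[0,0,0,0,0,-0.025,0.07],[0,0,0,0,0,-0.03,0.07],[0,0,0,-0.015,0,-0.03,0.07],[0,0,0,-0.03,0,-0.02,0.07],[0,0,0,-0.03,0,-0.01,0.07],[0,0,0,-0.02,0,0,0.07],[0,0,0,0,0,0,0.07],[0,0,0,0,0,0,0.07]]]'
python3 - <<'E'
from h import *
C={n:cam(n) for n in('scene','wrist')}
a=cams.capture('scene')[:,:,::-1];b=cams.capture('wrist')[:,:,::-1]
for n in C: print(n,'sh',proj(C[n],[.6168,.2085,.115]),'cap',proj(C[n],[.6168,.2085,.205]))
cv2.imwrite('pics/s7.png',a);cv2.imwrite('pics/w7.png',b)
cv2.imwrite('pics/c7.png',np.hstack([cv2.resize(a[120:240,265:385],(400,400),interpolation=2),cv2.resize(b[80:280,156:356],(400,400),interpolation=2)]))
E
```

```text
time_s: 13.75
tcp_pos: [0.6177, 0.2098, 0.1478]
ee_rot: [[0.932, 0.362, 0.002], [0.362, -0.932, 0.001], [0.002, -0.0, -1.0]]
wrist_force: [0.0, 0.4, 0.3]
gripper_width: 0.775
gripper_force: 0.0
time_s: 14.85
tcp_pos: [0.529, 0.1754, 0.301]
ee_rot: [[0.932, 0.362, 0.004], [0.362, -0.932, 0.002], [0.005, -0.0, -1.0]]
wrist_force: [-0.2, -0.5, -0.1]
gripper_width: 0.809
gripper_force: 0.0
scene sh [323.78257546 173.3073503 ] cap [328.75529509 157.63684583]
wrist sh [257.7447069   71.57840158] cap [258.20285973  66.59474964]
```

View pics/c7.png

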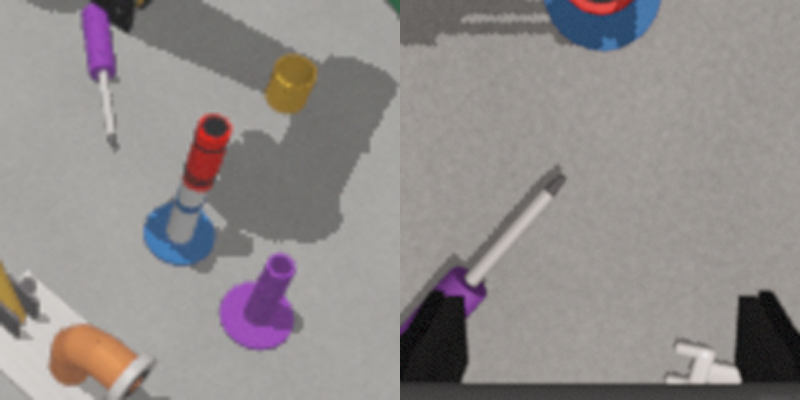

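The red driver stands upright in the empty holder. Its cap is at scene (329.2,157.8), against (328.8,157.6) predicted for fully home, and the gripper is clear.

```bash
python3 -c "
from station import r
print(r.finish_job())"
```

```text
the job is handed in; nothing more can be done
None
```

The red screwdriver is out of the slanted pipe and stands upright, fully home and released in the empty holder; the job was handed in at about 15 s, though no verdict was returned.

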